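# Clear the reference plate and slide its cover home

## Robot

A 6-joint arm with a two-finger parallel gripper is mounted at the origin on the work surface. World frame = base frame: x ahead of the robot, y to its left, z up, the work surface at z = 0. Lengths are in mm, angles in rad, forces in N, time in s.
With the tool pointing down it reaches from about 250 to 725 mm from the base axis. Payload 4 kg.
Tool frame: the origin (TCP) lies where the fingers leave the gripper's body, on its centre line; the fingertips stand bot.finger_overhang ahead of it and the grasp point (between the pads) lies 54 mm ahead of it (bot.finger_overhang is the distance from the TCP to the fingertips, in mm); z points along the fingers, y is the line along which they close (so a half turn about z gives the same grasp; the last joint's range is limited). The gripper opens to 85 mm and grips with 20 to 120 N. Pads are 22 mm wide; open, the fingers measure 114 mm over their backs; the gripper's body (76 mm by 85 mm) begins 54 mm behind the grasp point. The pads swing forward as they close: fully open they stand 13 mm farther back than shut.
Start: joints at [1.203, 0.241, 0.005, 1.335, 0, 1.571], TCP at [179.78, 466.561, 303.906] pointing down, gripper open.
Joint ranges: [-2.72, 2.72], [-1.05, 1.87], [-1.09, 1.28], [-1.99, 2.15], [-1.42, 1.44], [-3.14, 3.14]. Speed limits (rad/s): [2.79, 2.79, 3.14, 3.14, 3.14, 3.14].

## Interface

Orientations are given as a rotation vector (axis times angle).
In Python, from workcell import bot gives the robot as it stands.
- The arm moves only by the tool send_rows, never from a script. Its argument "deltas" is a list of rows, each a list of 7 numbers: the shift along the world's x, y, z in cm, then the turn, a rotation vector about the world's x, y, z in rad, then the opening, from 0 (shut) to 1 (fully open). In form: [[tx, ty, tz, ax, ay, az, fingers], ...]. A call has 1 to 8 rows; each row shifts and turns the commanded pose from where the row before left it; what a row does not reach is not made up. A row lasts 1/12 s, in which the tool goes at most 41.7 mm and 7.16 degrees, less where a joint would pass 70% of its speed; a pose out of reach is approached as far as the arm can. A call with a gripper value outside its range is refused whole. The fingers move at their own pace and stop on an object; the grip force is fixed at half the most. Time passes only in rows, so rows that do not move let the fingers close. It gives the time, the measured TCP pose, the force, the opening and the grip force at its end, in the units of the state.
- bot.read_state(): the state, without advancing time (a new reading comes with each control period).
- bot.snapshot(name): name is "scene" or "side" or "wrist"; returns a dict with "frame" (420x560x3 uint8, blue, green, red), "z_map" (420x560 float32, mm along the optical axis (not along the pixel's ray), 0 where there is no reading), "K" (3x3 intrinsics, pixels), "k1" (the pictures are not rectified: a ray, as slopes to the right and down, at radius r is drawn at 1 + k1 r^2 times it, then the intrinsics apply), "camera_from_world" (4x4, takes a point from world to camera coordinates). Camera axes: x right, y up, looking along -z (the intrinsics and any distortion apply to the point x, -y, -z); pixel columns grow to the right and rows downward; lengths in mm; the calibration is good to about 2 mm. A picture is of the moment at which its call begins.
- bot.job_done(): hands the job in; it is judged then, once.
The state is a dict: "clock": time; "joint_pos": joint angles; "joint_vel": joint speeds; "joint_efforts": joint torques, N m; "tcp_pos": TCP position; "tool_rot": TCP orientation; "ft_force": force on the tool from outside, world axes, zero at the start; "moment": the same for the moment, N m; "opening": finger opening in mm; "grip_force": force on a finger pad.
Only numpy, scipy, OpenCV 4.12 (cv2) and the standard library are available. Lean on these libraries where they do the work, as an engineer would, in place of code of your own. Each camera call takes 0.05 s, during which the arm holds its last target. There are 200 camera calls.

## Task

Use the orange-handled scraper to sweep all four brass chips off the steel reference plate into the tray at the open end of its wooden case; do not touch the chips with the fingers. Stand the scraper back upright on the bench, and then, with the tray holding all the chips, slide the blue cover into the grooves of the case, over the plate, until it is fully home against the back stop. Leave the dropper bottle, the setting ring and the gauge block where they are.

Things in the scene. Friction and masses are not known exactly. Their poses are not given: they have to be found in the camera images.
- case: Fixed wooden storage case, 260 long (its x) by 150 wide (its y). Origin at bench height, under the centre of the steel plate; z up. +x points to the closed back end, -x to the open mouth and the chip tray; the cover slides in along +x. Back stop: face at x 80, top z 56. Two side ledges (inner faces y +-46.5, top z 46, x -165 to 80) carry the cover's edges. Sizes in the case's frame, mm.
- plate_mid (a point): Centre of the steel reference plate's top face (case x 0, y 0, z 36 mm); axes as the case's. The plate spans case x -80 to 80 and y -47 to 47; the side ledges stand 10 mm above it, and its -x end is open and drops straight into the chip tray.
- tray_mid (a point): Middle of the chip tray (case x -120, y 0, z 10 mm); axes as the case's. The tray spans case x -160 to -80 and y -46 to 46; floor z 10 to 12, front wall top z 32.
- slot_mouth (a point): Middle of the grooves' mouth at ledge height (case x -80, y 0, z 46 mm). For case x -80 to 80 dark strips overhang the ledges (inner edges y +-46.5, underside z 56.5, top z 62.5): grooves 10.5 high, 115 across. Lead-in lips slope up from the mouth to x -96, underside z 64, top z 68. Farther out (to x -160) the ledges are open above; cheeks there (top z 62) narrow from 125 to 115 apart.
- cover: Loose blue panel, 160 long (x), 112 wide (y), 8 thick; black grip bar along x in the middle of its top, 90 long, 18 wide, 40 tall (top 48 above the underside). Origin: centre of underside, z up. About 220 g, same after a half turn. Starts flat on the bench. Home: origin at case x 0, y 0, z 46 mm, one end on the back stop, the other level with the mouth.
- scraper: Loose scraper block standing on its black rubber foot. Foot 24 thick (x) by 82 wide (y) by 30 tall; orange grip above it 28 thick (x) by 66 wide (y), up to 80 above the bench. Origin: centre of the foot's underside, z up. About 220 g. Same after a half turn. It fits between the case's ledges (93 apart) with its width across the case.
- chip0: Loose brass chip, 22 x 14 x 7 mm (x, y, z), about 14 g, origin at the centre of its underside. Starts lying on the steel plate, within case x -75 to 15 and y -47 to 47.
- chip1: Loose brass chip, 22 x 14 x 7 mm (x, y, z), about 14 g, origin at the centre of its underside. Starts lying on the steel plate, within case x -75 to 15 and y -47 to 47.
- chip2: Loose brass chip, 22 x 14 x 7 mm (x, y, z), about 14 g, origin at the centre of its underside. Starts lying on the steel plate, within case x -75 to 15 and y -47 to 47.
- chip3: Loose brass chip, 22 x 14 x 7 mm (x, y, z), about 14 g, origin at the centre of its underside. Starts lying on the steel plate, within case x -75 to 15 and y -47 to 47.
- dropper: Bystander: clear bottle with white cap, 38 diameter, 100 tall, standing; origin under its centre. Leave alone.
- setting_ring: Bystander: dark steel ring lying flat, 72 outside, 36 inside, 22 tall; origin under its centre. Leave alone.
- gauge_block: Bystander: steel block 35 x 100 x 30 tall; origin under its centre. Leave alone.

How it is judged:
By the outcome, as a careful person would: the job done as asked, in the order asked, and still so for the second after the job is handed in, with the robot touching nothing.
It also fails if it takes over 64 s, if anything falls off the work surface, if the arm or the gripper's body presses on something with over 40 N, if the wrist force passes 120 N, or if a joint passes its speed limit or range.

## Working session

There is one attempt and no reset: what is moved stays moved. The work goes in short steps, Python scripts to look and compute and a tool call to move; the robot and the scene stay as the last step left them, time stands still between calls to the robot, and variables do not carry over. Pictures are saved under pics/ and viewed, at most 10 in all, crops included, and the job is handed in when it is done.

Besides the shell and the picture viewer there is one more tool, called after "Call:" as name([rows], argument=value, ...), one row to a line, values as JSON. send_rows: Moves the arm, as the interface text tells. Its arguments: {"type":"object","properties":{"deltas":{"type":"array"}},"required":["deltas"]}

```bash
mkdir -p pics; ls
cat > h.py <<'E'
import numpy as np, cv2
from workcell import bot
def snap(n,f=None):
    s=bot.snapshot(n)
    np.savez('/tmp/%s.npz'%n,**{k:np.asarray(v) for k,v in s.items()})
    if f: cv2.imwrite('pics/'+f,s['frame'])
    return s
def load(n): return dict(np.load('/tmp/%s.npz'%n))
def ray(s,u,v):
    K=s['K'];x=(u-K[0,2])/K[0,0];y=(v-K[1,2])/K[1,1]
    a,b=x,y
    for _ in range(20):
        q=1+float(s['k1'])*(a*a+b*b);a,b=x/q,y/q
    return np.array([a,-b,-1.])
def pix(s,u,v,z=None):
    """world point at pixel; by depth or at world height z"""
    T=np.linalg.inv(s['camera_from_world']);d=ray(s,u,v)
    if z is None: return (T@np.r_[d*s['z_map'][int(v),int(u)],1])[:3]
    w=T[:3,:3]@d;o=T[:3,3];return o+w*(z-o[2])/w[2]
def cloud(s):
    h,w=s['z_map'].shape;u,v=np.meshgrid(np.arange(w),np.arange(h))
    K=s['K'];x=(u-K[0,2])/K[0,0];y=(v-K[1,2])/K[1,1];a,b=x,y
    for _ in range(20):
        q=1+float(s['k1'])*(a*a+b*b);a,b=x/q,y/q
    d=s['z_map'];P=np.stack([a*d,-b*d,-d,np.ones_like(d)],-1)
    W=P@np.linalg.inv(s['camera_from_world']).T
    W[d==0]=np.nan
    return W[...,:3]
E
python3 - <<'E'
from h import *
st=bot.read_state();print(st,bot.finger_overhang)
a=snap('scene','scene0.png');b=snap('side','side0.png');c=snap('wrist','wrist0.png')
for s in(a,b,c):print(np.linalg.inv(s['camera_from_world'])[:3].round(2).tolist(),s['K'].tolist(),s['k1'])
E
```

```text
pics
{'clock': 0.0, 'joint_pos': array([1.20301887e+00, 2.41391027e-01, 3.68709610e-03, 1.33521681e+00,
       1.11487957e-05, 1.57080003e+00]), 'joint_vel': array([-0.00028566,  0.00010777,  0.00019619, -0.00038765, -0.00134896,
        0.00041262]), 'joint_efforts': array([ 2.24023082e-03, -3.72316146e+01,  2.52408814e+01,  1.69358833e-02,
        2.06535551e-04,  4.92475223e-06]), 'tcp_pos': array([179.58796167, 466.09597015, 303.00960881]), 'tool_rot': array([-0.57438552, -3.08823016,  0.00327715]), 'ft_force': array([0.06196705, 0.25082517, 0.32881319]), 'moment': array([ 0.02431952, -0.06719778, -0.00353915]), 'grip_force': 0.0, 'opening': 85.36194177179576} 72.6
[[-0.89, -0.34, 0.31, 877.95], [0.46, -0.63, 0.62, 541.21], [-0.02, 0.7, 0.72, 705.07]] [[387.2459554425285, 0.0, 279.1936842689673], [0.0, 387.2459554425285, 205.0531051102742], [0.0, 0.0, 1.0]] 0.017668263145873407
[[-0.97, 0.2, -0.17, 402.77], [-0.26, -0.74, 0.62, 713.9], [0.0, 0.64, 0.77, 941.87]] [[456.21227989936165, 0.0, 287.3406239709992], [0.0, 456.21227989936165, 212.35389917601984], [0.0, 0.0, 1.0]] -0.11326952081662199
[[0.36, -0.89, -0.27, 112.26], [0.93, 0.34, 0.1, 492.16], [-0.0, -0.29, 0.96, 372.6]] [[316.7477003660952, 0.0, 282.23436699221594], [0.0, 316.7477003660952, 212.5724869837816], [0.0, 0.0, 1.0]] -0.017693682050161266
```

View pics/scene0.png

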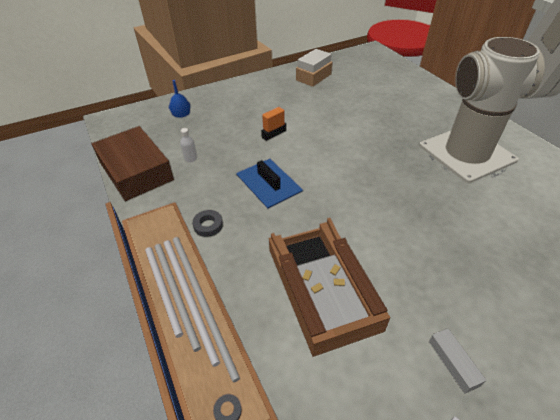

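The scene picture shows the case around (328,285) with four chips near (306,274), (335,270), (317,288) and (339,282), and the mouth and tray at (308,250). The cover is at (269,183), the scraper at (273,122), the dropper at (188,145), the ring at (208,222) and the gauge block at (457,360).

Run:
```python
from h import *
for n in('scene','side'):
    s=load(n);W=cloud(s);h=cv2.cvtColor(s['frame'],cv2.COLOR_BGR2HSV);H,S,V=h[...,0].astype(int),h[...,1],h[...,2]
    X,Y,Z=W[...,0],W[...,1],W[...,2]
    ins=(np.hypot(X,Y)>200)&(np.hypot(X,Y)<800)&(Z>-10)&(Z<130)
    print(n)
    def comp(nm,m,amin):
        k,l,stt,c=cv2.connectedComponentsWithStats((m&ins).astype(np.uint8))
        for i in range(1,k):
            if stt[i,4]>=amin:
                p=W[l==i];r=cv2.minAreaRect(p[:,:2].astype(np.float32))
                print(nm,stt[i,4],'px',c[i].round(),'med',np.median(p,0).round(1),'z',np.percentile(p[:,2],[2,98]).round(1),'rect',np.round(r[0],1),np.round(r[1],1),round(r[2],1))
    comp('blue',(H>100)&(H<125)&(S>120)&(Z<14),100)
    comp('orange top',(H>4)&(H<18)&(S>190)&(V>120)&(Z>77),20)
    comp('orange',(H>4)&(H<18)&(S>190)&(V>120),20)
    comp('chips',(H>14)&(H<30)&(S>90)&(V>120)&(Z>36)&(Z<50),8)
    comp('bar',(V<60)&(Z>45)&(Z<52),30)
    comp('ledge/back z40-70',(Z>52)&(Z<70)&(H<25)&(S>60),150)
    comp('tall',(Z>15)&(Z<125),60)
```

```text
scene
blue 1302 px [269. 185.] med [ 571.3 -139.7    6.7] z [ 4.2 10. ] rect [ 558.1 -158.2] [112.5 162. ] 5.8
chips 16 px [304.  70.] med [ 205.8 -580.9   48.1] z [44.1 49.9] rect [ 208.4 -581.3] [ 7.7 46.7] 25.4
chips 56 px [335. 269.] med [574.2 180.9  41.8] z [39.6 44.2] rect [573.2 180.6] [22.4 12.7] 28.9
chips 60 px [307. 274.] med [630.9 166.1  41.7] z [39.  44.3] rect [630.6 165. ] [22.6 13.2] 43.4
chips 64 px [339. 282.] med [582.8 209.9  41.6] z [38.8 43.8] rect [582.5 210. ] [12.6 20.2] 58.6
chips 65 px [316. 287.] med [629.5 200.7  42.1] z [39.7 44.1] rect [629.7 200.9] [21.4 12.9] 4.0
bar 133 px [268. 171.] med [ 558.6 -154.1   46.5] z [45.1 48.8] rect [ 558.  -156.7] [19.1 88.3] 5.4
ledge/back z40-70 3432 px [332. 292.] med [636.8 238.   61. ] z [53.2 64.4] rect [603.9 185.5] [257.9 150.7] 81.3
tall 114 px [533.  27.] med [-696.6 -383.6   87.7] z [ 36.1 122.6] rect [-695.1 -380.6] [14.9 28.1] 24.2
tall 890 px [314.  65.] med [ 172.1 -577.4   59. ] z [16.9 81.4] rect [ 151.8 -598.4] [128.3  82.2] 22.3
tall 548 px [273. 121.] med [ 450.4 -339.9   54.8] z [16.6 81.7] rect 
[... 1480 characters left out ...]
466. 109.] med [ 154.3 -575.5   64. ] z [17.  82.5] rect [ 150.9 -595.1] [125.6  84.8] 24.7
tall 253 px [283. 123.] med [ 703.  -346.9   56.8] z [ 16.4 100.5] rect [ 701.9 -350.7] [34.5 27.9] 58.9
tall 545 px [366. 140.] med [ 444.  -338.4   56.4] z [17.2 82.4] rect [ 442.5 -347.2] [79.4 33.7] 12.3
tall 216 px [316. 181.] med [ 553.1 -140.5   46.3] z [17.2 50.8] rect [ 554.8 -156.5] [18.1 91.8] 6.6
tall 339 px [241. 188.] med [751.3 -86.2  21.1] z [16.  24.8] rect [752.2 -87.7] [69.6 70.3] 18.7
tall 6331 px [258. 287.] med [607.8 222.2  43.7] z [18.9 65.1] rect [601.8 186. ] [263.9 152.4] 81.1
tall 926 px [287. 396.] med [476.9 432.3  29.8] z [20.9 33.2] rect [477.1 430.2] [101.8  36.3] 83.0
```

View pics/side0.png

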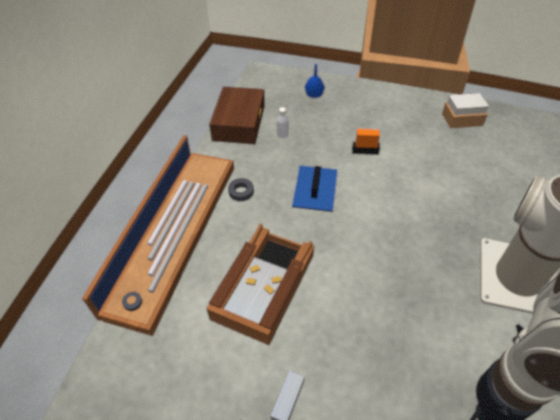

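The side picture agrees: case at about (260,285), cover (316,188), scraper (367,140). From both cameras, the case yaw is about 81.2° with its origin near (608,221). The scraper is near (443,-348) with its width along about 13°, and the cover is near (556,-157) with its x along about 96°. I'll pass over the case first for a closer look.

Call:
send_rows([
  [3.2,-2.4,0,0,0,0,1],
  [3.2,-2.4,0,0,0,0,1],
  [3.2,-2.4,0,0,0,0,1],
  [3.2,-2.4,0,0,0,0,1],
  [3.2,-2.4,0,0,0,0,1],
  [3.2,-2.4,0,0,0,0,1],
  [3.2,-2.4,0,0,0,0,1],
  [3.2,-2.4,0,0,0,0,1],
])

```text
clock: 0.82
tcp_pos: [436.9, 273.0, 303.7]
tool_rot: [-0.575, -3.088, 0.0]
ft_force: [0.4, 1.0, 0.1]
opening: 85.4
grip_force: 0.0
```

Call:
send_rows([
  [3.2,-2.4,0,0,0,0,1],
  [3.2,-2.4,0,0,0,0,1],
  [3.2,-2.4,0,0,0,0,1],
  [2,-1.5,0,0,0,0,1],
  [0,0,0,0,0,0,1],
  [0,0,0,0,0,0,1],
])

```text
clock: 1.32
tcp_pos: [552.5, 186.2, 302.8]
tool_rot: [-0.579, -3.086, 0.001]
ft_force: [-0.5, -0.4, -1.2]
opening: 85.6
grip_force: 0.0
```

```bash
cat > m.py <<'E'
from h import *
def case(s,W):
    X,Y,Z=W[...,0],W[...,1],W[...,2]
    m=(np.hypot(X-603,Y-186)<175)&(Z>15)&(Z<75)
    k,l,t,c=cv2.connectedComponentsWithStats(m.astype(np.uint8));i=1+np.argmax(t[1:,4])
    for lo,hi in((15,75),(55,75)):
        p=W[(l==i)&(Z>lo)&(Z<hi)];print('case',lo,cv2.minAreaRect(p[:,:2].astype(np.float32)),np.percentile(p[:,2],[2,50,98]).round(1))
    h=cv2.cvtColor(s['frame'],cv2.COLOR_BGR2HSV)
    b=((h[...,0]>12)&(h[...,0]<32)&(h[...,1]>90)&(h[...,2]>110)&m)
    k,l,t,c=cv2.connectedComponentsWithStats(b.astype(np.uint8))
    o=np.array([608.1,221.6]);a=np.radians(81.3);R=np.array([[np.cos(a),np.sin(a)],[-np.sin(a),np.cos(a)]])
    for i in range(1,k):
        if t[i,4]>30: p=np.median(W[l==i],0);print('chip',t[i,4],p.round(1),'case xy',(R@(p[:2]-o)).round(1))
E
python3 - <<'E'
from m import *
st=bot.read_state();print(st['clock'],st['tcp_pos'],st['tool_rot'],st['joint_pos'])
s=snap('wrist','w1.png');case(s,cloud(s))
E
```

```text
1.3167 [552.4928255  186.23732138 302.83772193] [-5.78757442e-01 -3.08608502e+00  1.00280903e-03] [3.25014169e-01 4.09663092e-01 2.40408425e-01 1.40334314e+00
 2.76563314e-04 6.95782755e-01]
case 15 ((603.47021484375, 183.85623168945312), (260.5368347167969, 151.85650634765625), 81.33660888671875) [23.2 45.2 63.5]
case 55 ((603.8063354492188, 185.45010375976562), (256.9132385253906, 151.6593475341797), 81.4146499633789) [55.3 61.7 65.3]
chip 135 [520.9 120.4  45.3] case xy [-113.3   70.9]
chip 471 [533.9 108.9  46.2] case xy [-122.6   56.3]
chip 245 [571.6 181.   42.4] case xy [-45.7  30. ]
chip 243 [580.9 209.8  42.5] case xy [-15.8  25.1]
chip 242 [578.1  59.2  31.5] case xy [-165.1    5.1]
chip 213 [626.8 200.8  42.4] case xy [-17.8 -21.7]
chip 209 [628.8 165.3  42.6] case xy [-52.5 -29. ]
chip 35 [661.  236.5  45.5] case xy [ 22.8 -50.1]
chip 91 [656.9 210.6  45.5] case xy [ -3.5 -49.9]
chip 561 [644.6 105.3  45.4] case xy [-109.5  -53.7]
chip 31 [637.5  51.6  45.4] case xy [-163.6  -54.8]
chip 68 [654.6 105.3  61.5] case xy [-107.9  -63.5]
chip 34 [653.4  78.2  61.3] case xy [-134.9  -66.5]
```

View pics/w1.png

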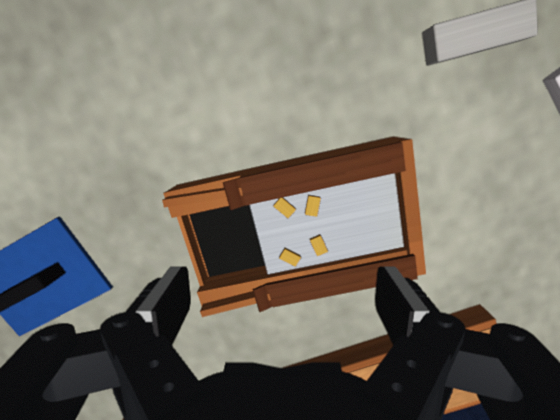

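The wrist picture shows the case with the plate's tray edge from (250,203) to (268,274), the back stop's front face at (395,175)–(404,247), and chips at (285,208), (313,206), (290,257) and (318,245). The q1–q6 reading gives closing yaw = q1 − q6 + 1.571, so I'll take the scraper with the closing line at +103°.

Run:
```python
from m import *
s=load('wrist')
for uvz in((250,203,36),(268,274,36),(395,174,56),(404,247,56)): print(uvz,pix(s,*uvz).round(1),pix(s,*uvz[:2],).round(1))
W=cloud(s);a=np.radians(81.3);o=np.array([608.1,221.6])
x=(W[...,0]-o[0])*np.cos(a)+(W[...,1]-o[1])*np.sin(a);y=-(W[...,0]-o[0])*np.sin(a)+(W[...,1]-o[1])*np.cos(a);Z=W[...,2]
pl=(abs(Z-37.5)<3.5)&(abs(y)<60)&(x>-120)&(x<120)
for yy in(-30,-15,0,15,30):
    q=x[pl&(abs(y-yy)<5)];print('plate x range at y',yy,np.percentile(q,[1,99]).round(1))
for xx in(-60,-20,20,60):
    q=y[pl&(abs(x-xx)<5)];print('plate y at x',xx,np.percentile(q,[1,99]).round(1))
    q=y[(Z>57)&(abs(y)<90)&(abs(x-xx)<5)];print(' strips',np.percentile(q[q>0],[1,99]).round(1),np.percentile(q[q<0],[1,99]).round(1))
```

```text
(250, 203, 36) [555.3 147.   36. ] [549.9 152.1  62.2]
(268, 274, 36) [642.6 133.1  36. ] [642.7 133.   35.7]
(395, 174, 56) [576.3 298.9  56. ] [581.3 303.6  38.7]
(404, 247, 56) [656.7 286.7  56. ] [665.8 290.6  39.3]
plate x range at y -30 [-81.2  76.5]
plate x range at y -15 [-80.6  76.7]
plate x range at y 0 [-80.8  76.4]
plate x range at y 15 [-80.7  76.6]
plate x range at y 30 [-81.3  76.6]
plate y at x -60 [-47.4  38.7]
 strips [48.8 73. ] [-75.4 -46.8]
plate y at x -20 [-47.5  39. ]
 strips [48.6 72.5] [-75.4 -47. ]
plate y at x 20 [-47.3  38.5]
 strips [26.2 69.5] [-75.7 -47. ]
plate y at x 60 [-47.2  38.5]
 strips [46.4 74.6] [-68.7 -46.9]
```

Case origin refined to about (607.5, 220.8) with yaw 81.3°. Now going over the scraper.

Call:
send_rows([
  [-0.77,-3.82,-0.4,0,0,0.0425,1],
  [-0.77,-3.82,-0.4,0,0,0.0425,1],
  [-0.77,-3.82,-0.4,0,0,0.0425,1],
  [-0.77,-3.82,-0.4,0,0,0.0425,1],
  [-0.77,-3.82,-0.4,0,0,0.0425,1],
  [-0.77,-3.82,-0.4,0,0,0.0425,1],
  [-0.77,-3.82,-0.4,0,0,0.0425,1],
])

```text
clock: 1.95
tcp_pos: [496.5, -79.8, 276.1]
tool_rot: [0.102, 3.14, 0.0]
ft_force: [1.0, -0.2, -0.1]
opening: 85.6
grip_force: 0.0
```

Call:
send_rows([
  [-0.77,-3.82,-0.4,0,0,0.0425,1],
  [-0.77,-3.82,-0.4,0,0,0.0425,1],
  [-0.77,-3.82,-0.4,0,0,0.0425,1],
  [-0.77,-3.82,-0.4,0,0,0.0425,1],
  [-0.77,-3.82,-0.4,0,0,0.0425,1],
  [-0.77,-3.82,-0.4,0,0,0.0425,1],
  [-0.77,-3.82,-0.4,0,0,0.0425,1],
  [0,0,0,0,0,0,1],
])

```text
clock: 2.62
tcp_pos: [442.4, -351.5, 247.1]
tool_rot: [0.35, -3.121, 0.004]
ft_force: [0.5, -0.0, -0.8]
opening: 85.0
grip_force: 0.0
```

Run:
```python
from m import *
from scipy.spatial.transform import Rotation as R
st=bot.read_state();print(st['clock'],st['tcp_pos'],st['joint_pos'].round(2));r=R.from_rotvec(st['tool_rot']).as_matrix();print('closing yaw',np.degrees(np.arctan2(r[1,1],r[0,1])))
s=snap('wrist','w2.png');W=cloud(s);h=cv2.cvtColor(s['frame'],cv2.COLOR_BGR2HSV)
X,Y,Z=[W[...,i] for i in range(3)]
near=np.hypot(X-443,Y+348)<70
for lo,hi in((5,29),(36,76),(77,84),(5,84)):
    p=W[near&(Z>lo)&(Z<hi)]
    if len(p)>20:print(lo,len(p),cv2.minAreaRect(p[:,:2].astype(np.float32)),np.median(p,0).round(1))
```

```text
2.6167 [ 442.3836817  -351.46339038  247.08317165] [-0.67  0.4   0.08  1.25 -0.   -0.89]
closing yaw 102.79168484702276
5 134 ((407.35638427734375, -358.0885925292969), (8.22337532043457, 23.52509307861328), 12.095720291137695) [ 404.8 -358.2   27.5]
36 244 ((442.82904052734375, -350.30389404296875), (65.05014038085938, 27.823179244995117), 12.192227363586426) [ 411.5 -357.7   58.4]
77 2740 ((443.0302734375, -350.3302917480469), (65.19020080566406, 27.635990142822266), 12.209096908569336) [ 441.1 -350.7   79.4]
5 3362 ((439.0877685546875, -351.1122741699219), (73.23394775390625, 27.823179244995117), 12.192227363586426) [ 434.6 -352.1   79.1]
```

View pics/w2.png

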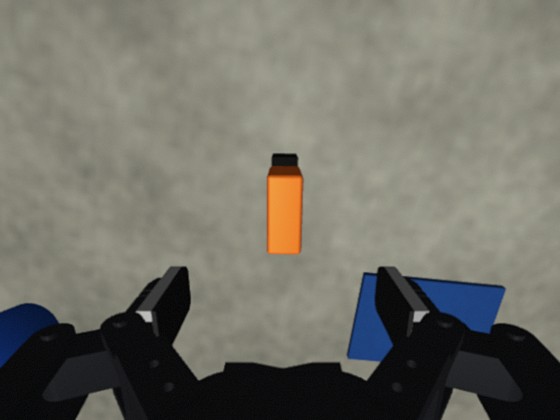

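The wrist picture shows the scraper's orange top at (284,214), centred between the fingers. It measures (443,-350.3) with width yaw 12.2°, and its top is at z 79.4, which matches the given 80. Descending and gripping.

Call:
send_rows([
  [0.06,0.12,-3.5,0,0,-0.01,1],
  [0,0,-3.5,0,0,0,1],
  [0,0,-3.5,0,0,0,1],
  [0,0,-2,0,0,0,1],
  [0,0,-1,0,0,0,1],
  [0,0,0,0,0,0,0],
  [0,0,0,0,0,0,0],
  [0,0,0,0,0,0,0],
])

```text
clock: 3.33
tcp_pos: [446.1, -346.1, 115.0]
tool_rot: [-0.342, 3.12, -0.004]
ft_force: [0.1, 0.4, -0.2]
opening: 51.7
grip_force: 0.0
```

Call:
send_rows([
  [0,0,0,0,0,0,0],
  [0,0,0,0,0,0,0],
  [0,0,0,0,0,0,0],
  [0,0,0,0,0,0,0],
])

```text
clock: 3.67
tcp_pos: [445.7, -346.8, 114.9]
tool_rot: [-0.34, 3.12, -0.004]
ft_force: [-0.2, 0.6, 7.5]
opening: 27.4
grip_force: 64.4
```

Gripped: opening 27.4 mm at 64 N. Lifting and carrying to above the plate's clear back part (case x ≈ 45).

Call:
send_rows([
  [0,0,2,0,0,0,0],
  [0,0,3.5,0,0,0,0],
  [0,0,3.5,0,0,0,0],
  [0,0,3.5,0,0,0,0],
  [1.08,3.82,0,0,0,-0.0228,0],
  [1.08,3.82,0,0,0,-0.0228,0],
  [1.08,3.82,0,0,0,-0.0228,0],
  [1.08,3.82,0,0,0,-0.0228,0],
])

```text
clock: 4.33
tcp_pos: [487.3, -192.0, 237.8]
tool_rot: [0.193, -3.135, -0.001]
ft_force: [1.6, -0.6, -3.4]
opening: 27.6
grip_force: 63.3
```

Call:
send_rows([
  [1.08,3.82,0,0,0,-0.0228,0],
  [1.08,3.82,0,0,0,-0.0228,0],
  [1.08,3.82,0,0,0,-0.0228,0],
  [1.08,3.82,0,0,0,-0.0228,0],
  [1.08,3.82,0,0,0,-0.0228,0],
  [1.08,3.82,0,0,0,-0.0228,0],
  [1.08,3.82,0,0,0,-0.0228,0],
  [1.08,3.82,0,0,0,-0.0228,0],
])

```text
clock: 5.0
tcp_pos: [573.9, 114.1, 237.4]
tool_rot: [-0.091, -3.139, 0.001]
ft_force: [0.9, -0.6, -1.9]
opening: 27.5
grip_force: 63.3
```

Call:
send_rows([
  [1.08,3.82,0,0,0,-0.0228,0],
  [1.08,3.82,0,0,0,-0.0228,0],
  [1.08,3.82,0,0,0,-0.0228,0],
  [1.08,3.82,0,0,0,-0.0228,0],
  [0,0,0,0,0,0,0],
  [0,0,0,0,0,0,0],
  [0,0,0,0,0,0,0],
])

```text
clock: 5.58
tcp_pos: [616.8, 264.9, 236.6]
tool_rot: [-0.23, -3.131, 0.003]
ft_force: [0.4, 0.7, -3.2]
opening: 27.3
grip_force: 63.2
```

Run:
```python
from m import *
from scipy.spatial.transform import Rotation as R
st=bot.read_state();print(st['clock'],st['tcp_pos'],st['joint_pos'].round(2),st['opening'],st['ft_force'].round(1));r=R.from_rotvec(st['tool_rot']).as_matrix();print('closing yaw',np.degrees(np.arctan2(r[1,1],r[0,1])),r[:,2].round(3))
t=st['tcp_pos']
for n in('wrist','scene','side'):
    s=snap(n,n+'3.png');W=cloud(s);h=cv2.cvtColor(s['frame'],cv2.COLOR_BGR2HSV)
    X,Y,Z=[W[...,i] for i in range(3)]
    m=(h[...,0]>3)&(h[...,0]<18)&(h[...,1]>190)&(h[...,2]>90)&(Z>t[2]-115+25)&(np.hypot(X-t[0],Y-t[1])<70)
    for lo,hi in((0,400),(t[2]-39,t[2]-28)):
        p=W[m&(Z>lo)&(Z<hi)]
        if len(p)>20:print(n,lo,len(p),cv2.minAreaRect(p[:,:2].astype(np.float32)),np.percentile(p[:,2],[1,99]).round(1))
    # foot
    m=(np.hypot(X-t[0],Y-t[1])<60)&(Z>95)&(Z<t[2]-115+28)
    p=W[m]
    if len(p)>20:print(' foot',len(p),cv2.minAreaRect(p[:,:2].astype(np.float32)),np.percentile(p[:,2],[1,99]).round(1))
```

```text
5.5833 [616.77235801 264.93590267 236.61613571] [ 0.41  0.62  0.42  1.37 -0.    0.55] 27.34320978836174 [ 0.4  0.7 -3.2]
closing yaw 81.58003526229683 [-0.002 -0.002 -1.   ]
wrist 0 8486 ((610.79443359375, 265.60003662109375), (27.96406364440918, 61.37138748168945), 81.4990234375) [159.1 236.3]
wrist 197.61613571301197 6750 ((610.8067016601562, 265.5896301269531), (27.910255432128906, 61.35368728637695), 81.56727600097656) [198.3 202.4]
 foot 374 ((576.3881225585938, 270.3321838378906), (23.761581420898438, 7.588930130004883), 81.57076263427734) [123.3 149.5]
scene 0 78 ((643.02880859375, 267.13934326171875), (14.059015274047852, 29.22333335876465), 30.972309112548828) [154.1 199.4]
 foot 402 ((618.5640258789062, 274.8877258300781), (23.932308197021484, 84.93620300292969), 66.94055938720703) [121.9 149.3]
side 0 359 ((595.02490234375, 270.3597717285156), (31.227258682250977, 37.11989212036133), 3.007281541824341) [158.1 236.1]
side 197.61613571301197 188 ((597.1513671875, 269.23828125), (27.361854553222656, 35.37432098388672), 77.50689697265625) [198.5 205.1]
 foot 231 ((611.2156982421875, 277.4748229980469), (84.95246887207031, 23.52349281311035), 6.779664039611816) [123.6 149.4]
```

View pics/wrist3.png

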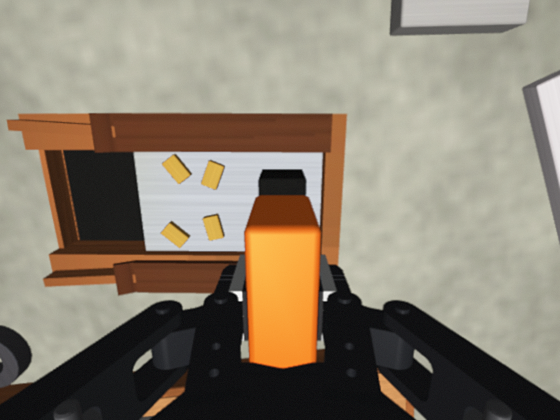

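The held scraper sits at case (44.7, +1.2) with yaw 81.5°, and the chips at (177,168), (213,175), (175,235) and (213,227) are all ahead of it. Lowering to about 1 mm above the plate with a 1 mm sideways correction.

Call:
send_rows([
  [0.1,0,-3,0,0,-0.004,0],
  [0,0,-3,0,0,0,0],
  [0,0,-1.5,0,0,0,0],
  [0,0,-0.5,0,0,0,0],
  [0,0,-0.3,0,0,0,0],
  [0,0,0,0,0,0,0],
  [0,0,0,0,0,0,0],
])

```text
clock: 6.32
tcp_pos: [619.4, 265.0, 156.8]
tool_rot: [0.239, 3.13, 0.002]
ft_force: [0.3, -0.1, -2.2]
opening: 27.7
grip_force: 63.2
```

Call:
send_rows([
  [0,0,-0.3,0,0,0,0],
  [0,0,-0.2,0,0,0,0],
  [0,0,0,0,0,0,0],
  [0,0,0,0,0,0,0],
])

```text
clock: 6.65
tcp_pos: [619.0, 265.4, 151.0]
tool_rot: [0.238, 3.131, 0.001]
ft_force: [1.6, -0.6, -0.0]
opening: 27.2
grip_force: 63.4
```

Run:
```python
from m import *
st=bot.read_state();print(st['clock'],st['tcp_pos'],st['ft_force'].round(1))
s=snap('scene','scene4.png');cv2.imwrite('pics/s4.png',cv2.resize(s['frame'][200:370,240:410],None,fx=3.5,fy=3.5,interpolation=cv2.INTER_CUBIC))
```

```text
6.65 [618.97666572 265.42528004 150.96428901] [ 1.6 -0.6 -0. ]
```

View pics/s4.png

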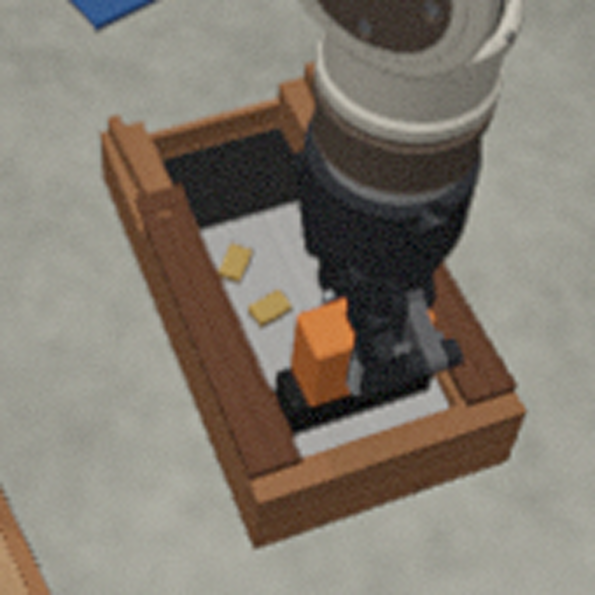

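The crop shows the foot square between the ledges, resting on the plate near (350,400), with the chips ahead of it. Raising 1 mm and sweeping towards the mouth.

Call:
send_rows([
  [0,0,0.1,0,0,0,0],
  [-0.121,-0.791,0,0,0,0,0],
  [-0.121,-0.791,0,0,0,0,0],
  [-0.121,-0.791,0,0,0,0,0],
  [-0.121,-0.791,0,0,0,0,0],
  [-0.121,-0.791,0,0,0,0,0],
  [-0.121,-0.791,0,0,0,0,0],
  [-0.121,-0.791,0,0,0,0,0],
])

```text
clock: 7.37
tcp_pos: [609.8, 208.7, 151.0]
tool_rot: [0.239, 3.133, 0.0]
ft_force: [0.6, 0.9, -1.7]
opening: 27.6
grip_force: 63.5
```

Call:
send_rows([
  [-0.121,-0.791,0,0,0,0,0],
  [-0.121,-0.791,0,0,0,0,0],
  [-0.121,-0.791,0,0,0,0,0],
  [-0.121,-0.791,0,0,0,0,0],
  [-0.121,-0.791,0,0,0,0,0],
  [-0.121,-0.791,0,0,0,0,0],
  [-0.121,-0.791,0,0,0,0,0],
  [-0.121,-0.791,0,0,0,0,0],
])

```text
clock: 8.03
tcp_pos: [600.1, 145.7, 151.0]
tool_rot: [0.238, 3.132, -0.0]
ft_force: [-0.3, 1.1, -0.5]
opening: 27.3
grip_force: 63.5
```

Call:
send_rows([
  [-0.07,-0.4,0,0,0,0,0],
  [0,0,0,0,0,0,0],
  [0,0,0,0,0,0,0],
])

```text
clock: 8.28
tcp_pos: [599.5, 141.6, 151.0]
tool_rot: [-0.24, -3.132, 0.002]
ft_force: [-0.7, -0.4, -0.3]
opening: 27.4
grip_force: 63.6
```

```bash
cat >> m.py <<'E'
def chips(s,W):
    o=np.array([607.5,220.8]);a=np.radians(81.3);R=np.array([[np.cos(a),np.sin(a)],[-np.sin(a),np.cos(a)]])
    q=(W[...,:2]-o)@R.T;h=cv2.cvtColor(s['frame'],cv2.COLOR_BGR2HSV)
    b=(abs(q[...,1])<47)&(q[...,0]>-165)&(q[...,0]<80)&(W[...,2]<52)&(h[...,0]>16)&(h[...,0]<32)&(h[...,1]>100)&(h[...,2]>60)
    k,l,t,c=cv2.connectedComponentsWithStats(b.astype(np.uint8))
    for i in range(1,k):
        if t[i,4]>15: print('chip',t[i,4],c[i].round(),np.median(q[l==i],0).round(1),np.median(W[l==i,2]).round(1))
E
python3 - <<'E'
from m import *
st=bot.read_state();print(st['clock'],st['tcp_pos'],st['ft_force'].round(1))
for n in('scene','side','wrist'): s=snap(n,n+'5.png');print(n);chips(s,cloud(s))
E
```

```text
8.2833 [599.45041612 141.6376757  150.98595338] [-0.7 -0.4 -0.3]
scene
side
wrist
chip 1018 [243. 185.] [-104.5   26.9] 16.8
chip 225 [238. 247.] [-109.9  -18. ] 16.1
```

The front face is past the plate edge. Lifting to check the tray and the plate.

Call:
send_rows([
  [0,0,1,0,0,0,0],
  [0,0,3,0,0,0,0],
  [0,0,4,0,0,0,0],
  [0.4,3.5,2,0,0,0,0],
  [0.4,3.5,0,0,0,0,0],
  [0,0,0,0,0,0,0],
  [0,0,0,0,0,0,0],
])

```text
clock: 9.02
tcp_pos: [607.2, 215.1, 251.1]
tool_rot: [0.232, 3.133, 0.001]
ft_force: [-0.5, -0.5, -3.9]
opening: 27.4
grip_force: 63.2
```

Run:
```python
from m import *
st=bot.read_state();print(st['clock'],st['tcp_pos'],st['ft_force'].round(1))
for n in('scene','side','wrist'): s=snap(n,n+'6.png');print(n);chips(s,cloud(s))
```

```text
9.0167 [607.17075509 215.08017823 251.14381305] [-0.5 -0.5 -3.9]
scene
chip 70 [300. 260.] [-106.   -23.1] 15.1
side
chip 76 [283. 264.] [-103.5   21.3] 16.1
wrist
chip 682 [185. 170.] [-101.2   24.7] 17.0
chip 562 [191. 216.] [-100.4  -22. ] 16.2
```

View pics/wrist6.png

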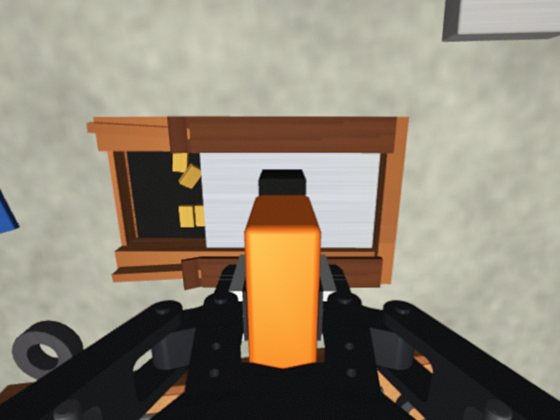

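The wrist picture shows all four chips in the tray, at (180,162), (190,176), (187,216) and (200,216), and the plate clear. Taking the scraper back to its place on the bench.

Call:
send_rows([
  [-1,-3.5,0,0,0,0,0],
  [-1,-3.5,0,0,0,0,0],
  [-1,-3.5,0,0,0,0,0],
  [-1,-3.5,0,0,0,0,0],
  [-1,-3.5,0,0,0,0,0],
  [-1,-3.5,0,0,0,0,0],
  [-1,-3.5,0,0,0,0,0],
  [-1,-3.5,0,0,0,0,0],
])

```text
clock: 9.83
tcp_pos: [525.9, -69.9, 250.7]
tool_rot: [-0.24, -3.131, -0.0]
ft_force: [0.5, -0.4, -2.6]
opening: 27.2
grip_force: 63.2
```

Call:
send_rows([
  [-1,-3.5,0,0,0,0,0],
  [-1,-3.5,0,0,0,0,0],
  [-1,-3.5,0,0,0,0,0],
  [-1,-3.5,0,0,0,0,0],
  [-1,-3.5,0,0,0,0,0],
  [-1,-3.5,0,0,0,0,0],
  [-1,-3.5,0,0,0,0,0],
  [-1,-3.5,0,0,0,0,0],
])

```text
clock: 10.5
tcp_pos: [445.5, -349.6, 250.7]
tool_rot: [-0.241, -3.132, -0.001]
ft_force: [0.9, 0.2, -2.4]
opening: 27.6
grip_force: 63.2
```

Call:
send_rows([
  [0,0,-3.5,0,0,0,0],
  [0,0,-3.5,0,0,0,0],
  [0,0,-3.5,0,0,0,0],
  [0,0,-2,0,0,0,0],
  [0,0,-0.5,0,0,0,0],
  [0,0,0,0,0,0,0],
  [0,0,0,0,0,0,0],
])

```text
clock: 11.08
tcp_pos: [447.6, -348.2, 121.8]
tool_rot: [0.239, 3.132, -0.001]
ft_force: [0.8, -0.1, -2.4]
opening: 27.4
grip_force: 63.2
```

Call:
send_rows([
  [0,0,-0.4,0,0,0,0],
  [0,0,-0.2,0,0,0,0],
  [0,0,0,0,0,0,0],
  [0,0,0,0,0,0,0],
])

```text
clock: 11.42
tcp_pos: [447.9, -347.7, 115.8]
tool_rot: [0.237, 3.131, -0.001]
ft_force: [-0.1, -0.3, -2.4]
opening: 27.5
grip_force: 63.2
```

Call:
send_rows([
  [0,0,-0.1,0,0,0,0],
  [0,0,-0.05,0,0,0,0],
  [0,0,0,0,0,0,0],
  [0,0,0,0,0,0,0],
])

```text
clock: 11.75
tcp_pos: [448.0, -347.8, 114.9]
tool_rot: [0.238, 3.131, -0.002]
ft_force: [-2.0, 0.8, 5.6]
opening: 27.2
grip_force: 64.1
```

Contact felt at 5.6 N. Releasing, lifting and going over the cover.

Call:
send_rows([
  [0,0,0,0,0,0,1],
  [0,0,0,0,0,0,1],
  [0,0,0,0,0,0,1],
  [0,0,0,0,0,0,1],
  [0,0,2,0,0,0,1],
  [0,0,4,0,0,0,1],
  [0,0,4,0,0,0,1],
  [0,0,4,0,0,0,1],
])

```text
clock: 12.42
tcp_pos: [447.1, -347.2, 254.3]
tool_rot: [-0.238, -3.131, -0.002]
ft_force: [0.8, -1.2, -0.1]
opening: 85.3
grip_force: 0.0
```

Call:
send_rows([
  [1,1.75,0,0,0,-0.12,1],
  [1,1.75,0,0,0,-0.12,1],
  [1,1.75,0,0,0,-0.12,1],
  [1,1.75,0,0,0,-0.12,1],
  [1,1.75,0,0,0,-0.12,1],
  [1,1.75,0,0,0,-0.12,1],
  [1,1.75,0,0,0,-0.12,1],
  [1,1.75,0,0,0,-0.12,1],
])

```text
clock: 13.08
tcp_pos: [527.9, -206.6, 253.2]
tool_rot: [-1.665, -2.664, 0.0]
ft_force: [-0.2, -0.0, -0.4]
opening: 85.5
grip_force: 0.0
```

Call:
send_rows([
  [1,1.75,0,0,0,-0.12,1],
  [1,1.75,0,0,0,-0.12,1],
  [0.9,1.7,0,0,0,-0.114,1],
  [0,0,0,0,0,0,1],
  [0,0,0,0,0,0,1],
  [0,0,0,0,0,0,1],
])

```text
clock: 13.58
tcp_pos: [556.3, -155.7, 253.2]
tool_rot: [-2.1, -2.337, 0.001]
ft_force: [-0.2, -0.9, -0.6]
opening: 85.7
grip_force: 0.0
```

```bash
cat >> m.py <<'E'
from scipy.spatial.transform import Rotation as Rt
def pose():
    st=bot.read_state();r=Rt.from_rotvec(st['tool_rot']).as_matrix()
    print(st['clock'],st['tcp_pos'].round(1),'q',st['joint_pos'].round(2),'F',st['ft_force'].round(1),'open',st['opening'].round(1),'closing',np.degrees(np.arctan2(r[1,1],r[0,1])).round(2),'zaxis',r[:,2].round(3));return st
E
python3 - <<'E'
from m import *
pose()
s=snap('wrist','w7.png');W=cloud(s);h=cv2.cvtColor(s['frame'],cv2.COLOR_BGR2HSV)
X,Y,Z=[W[...,i] for i in range(3)]
n=(np.hypot(X-557,Y+157)<115)
for nm,m in(('blue',n&(abs(h[...,0].astype(int)-112)<14)&(h[...,1]>120)&(Z<15)),('bar',n&(Z>43)&(Z<54)&(h[...,2]<70)&(np.hypot(X-557,Y+157)<60))):
    p=W[m];print(nm,len(p),cv2.minAreaRect(p[:,:2].astype(np.float32)) if len(p)>10 else '',np.median(p[:,2]))
for nn in('scene','side'):
    s=snap(nn,nn+'7.png');W=cloud(s);X,Y,Z=[W[...,i] for i in range(3)]
    p=W[(np.hypot(X-444,Y+348)<60)&(Z>40)&(Z<90)];print(nn,'scraper',len(p),cv2.minAreaRect(p[:,:2].astype(np.float32)),p[:,2].max())
    chips(s,W)
E
```

```text
Traceback (most recent call last):
  File "m.py", line 24, in pose
    print(st['clock'],st['tcp_pos'].round(1),'q',st['joint_pos'].round(2),'F',st['ft_force'].round(1),'open',st['opening'].round(1),'closing',np.degrees(np.arctan2(r[1,1],r[0,1])).round(2),'zaxis',r[:,2].round(3));return st
                                                                                                             ^^^^^^^^^^^^^^^^^^^
AttributeError: 'float' object has no attribute 'round'
```

```bash
sed -i "s/st\['opening'\].round(1)/round(st['opening'],1)/" m.py
python3 - <<'E'
from m import *
pose()
s=snap('wrist','w7.png');W=cloud(s);h=cv2.cvtColor(s['frame'],cv2.COLOR_BGR2HSV)
X,Y,Z=[W[...,i] for i in range(3)]
n=(np.hypot(X-557,Y+157)<115)
for nm,m in(('blue',n&(abs(h[...,0].astype(int)-112)<14)&(h[...,1]>120)&(Z<15)),('bar',n&(Z>43)&(Z<54)&(h[...,2]<70)&(np.hypot(X-557,Y+157)<60))):
    p=W[m];print(nm,len(p),cv2.minAreaRect(p[:,:2].astype(np.float32)) if len(p)>10 else '',np.median(p[:,2]))
for nn in('scene','side'):
    s=snap(nn,nn+'7.png');W=cloud(s);X,Y,Z=[W[...,i] for i in range(3)]
    p=W[(np.hypot(X-444,Y+348)<60)&(Z>40)&(Z<90)];print(nn,'scraper',len(p),cv2.minAreaRect(p[:,:2].astype(np.float32)),p[:,2].max())
    chips(s,W)
E
```

```text
13.5833 [ 556.3 -155.7  253.2] q [-0.27  0.42  0.13  1.28 -0.    1.19] F [-0.2 -0.9 -0.6] open 85.7 closing 6.11 zaxis [-0.001 -0.    -1.   ]
blue 14368 ((556.4031982421875, -159.67225646972656), (110.77100372314453, 158.73890686035156), 6.498483657836914) 7.399780739865918
bar 1798 ((556.3690185546875, -159.05404663085938), (17.18621063232422, 88.94447326660156), 6.976531505584717) 47.29519995158421
scene scraper 345 ((445.990478515625, -346.4760437011719), (33.57441711425781, 66.81241607666016), 81.4061279296875) 84.04161424471727
chip 105 [322. 254.] [-105.4   26.7] 15.9
chip 69 [300. 260.] [-105.8  -23.4] 15.7
side scraper 373 ((445.9173889160156, -343.2207336425781), (33.57175064086914, 67.81902313232422), 82.04634857177734) 84.75211841777673
chip 75 [267. 257.] [-105.3  -21.7] 14.8
chip 75 [283. 264.] [-103.1   21.6] 17.7
```

View pics/w7.png

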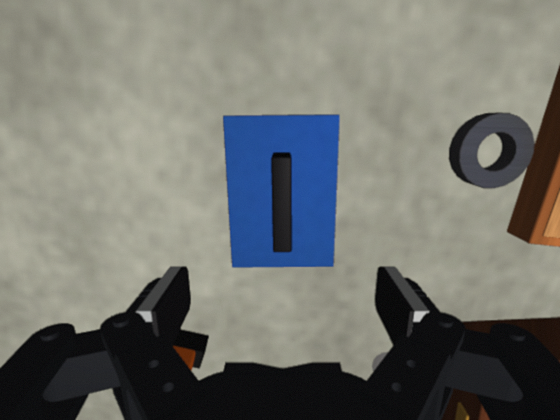

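The wrist picture shows the cover at (282,190) with its bar at (282,202), lined up with the fingers. It measures (556.4,-159) with yaw 96.5° and bar top at z 47.3, as it should be. The scraper stands upright at (446,-345). Descending on the bar.

Call:
send_rows([
  [0,-0.3,-4,0,0,0.007,1],
  [0,0,-4,0,0,0,1],
  [0,0,-4,0,0,0,1],
  [0,0,-3,0,0,0,0.6],
  [0,0,-1.1,0,0,0,0.6],
  [0,0,0,0,0,0,0],
  [0,0,0,0,0,0,0],
  [0,0,0,0,0,0,0],
])

```text
clock: 14.4
tcp_pos: [558.2, -159.3, 94.8]
tool_rot: [2.091, 2.339, 0.003]
ft_force: [-0.1, -0.6, -0.6]
opening: 25.4
grip_force: 0.0
```

Call:
send_rows([
  [0,0,0,0,0,0,0],
  [0,0,0,0,0,0,0],
  [0,0,0,0,0,0,0],
  [0,0,0,0,0,0,0],
])

```text
clock: 14.73
tcp_pos: [558.5, -159.2, 95.2]
tool_rot: [2.09, 2.338, 0.003]
ft_force: [0.9, -0.5, 7.3]
opening: 16.9
grip_force: 60.8
```

Gripped the bar: 16.9 mm at 61 N. Lifting and carrying to just outside the mouth (case x ≈ -190), aligned with the case.

Call:
send_rows([
  [0,0,2,0,0,0,0],
  [0,0,3,0,0,0,0],
  [0.33,3.2,3,0,0,-0.0442,0],
  [0.34,3.2,0,0,0,-0.0442,0],
  [0.34,3.2,0,0,0,-0.0442,0],
  [0.34,3.2,0,0,0,-0.0442,0],
  [0.34,3.2,0,0,0,-0.0442,0],
  [0.34,3.2,0,0,0,-0.0442,0],
])

```text
clock: 15.4
tcp_pos: [576.4, 33.4, 171.3]
tool_rot: [2.387, 2.042, 0.0]
ft_force: [0.4, -0.5, -2.9]
opening: 16.8
grip_force: 59.6
```

Call:
send_rows([
  [0,0,0,0,0,0,0],
  [0,0,0,0,0,0,0],
  [0,0,0,0,0,0,0],
  [0,0,0,0,0,0,0],
])

```text
clock: 15.73
tcp_pos: [576.4, 31.0, 170.8]
tool_rot: [2.385, 2.044, -0.001]
ft_force: [-0.7, -0.3, -0.9]
opening: 16.8
grip_force: 59.6
```

```bash
cat >> m.py <<'E'
def cover(s,W,zt,nm):
    h=cv2.cvtColor(s['frame'],cv2.COLOR_BGR2HSV);Z=W[...,2]
    m=(abs(h[...,0].astype(int)-112)<14)&(h[...,1]>110)&(abs(Z-zt)<6)&(W[...,0]>420)
    k,l,t,c=cv2.connectedComponentsWithStats(m.astype(np.uint8));i=1+np.argmax(t[1:,4]);p=W[l==i]
    o=np.array([607.5,220.8]);a=np.radians(81.3);R=np.array([[np.cos(a),np.sin(a)],[-np.sin(a),np.cos(a)]])
    q=(p[:,:2]-o)@R.T
    print(nm,'cover',len(p),'case rect',np.round(cv2.boxPoints(cv2.minAreaRect(q.astype(np.float32))),1).tolist(),cv2.minAreaRect(q.astype(np.float32))[2],'z',np.percentile(p[:,2],[2,50,98]).round(1))
    # tilt
    A=np.c_[q,np.ones(len(q))];c=np.linalg.lstsq(A,p[:,2],rcond=None)[0];print('  slope x,y',c[:2].round(4))
E
python3 - <<'E'
from m import *
pose()
for n in('wrist','scene','side'): s=snap(n,n+'8.png');cover(s,cloud(s),88,n)
E
```

```text
15.7333 [576.4  31.  170.8] q [ 0.05  0.48 -0.01  1.09 -0.    1.78] F [-0.7 -0.3 -0.9] open 16.8 closing -8.81 zaxis [-0. -0. -1.]
wrist cover 32790 case rect [[-224.10000610351562, -53.900001525878906], [-112.69999694824219, -54.20000076293945], [-112.5, 56.79999923706055], [-223.8000030517578, 57.0]] 89.87876892089844 z [82.1 83.1 84.4]
  slope x,y [0.002  0.0025]
scene cover 1166 case rect [[-270.6000061035156, 54.599998474121094], [-270.5, -55.099998474121094], [-110.0999984741211, -54.900001525878906], [-110.19999694824219, 54.79999923706055]] 0.05979890748858452 z [82.  82.9 85.8]
  slope x,y [0.0017 0.0006]
side cover 1180 case rect [[-268.1000061035156, 57.400001525878906], [-266.79998779296875, -52.20000076293945], [-108.69999694824219, -50.400001525878906], [-109.9000015258789, 59.20000076293945]] 0.6573842167854309 z [82.1 83.7 87.5]
  slope x,y [0.0035 0.0018]
```

View pics/wrist8.png

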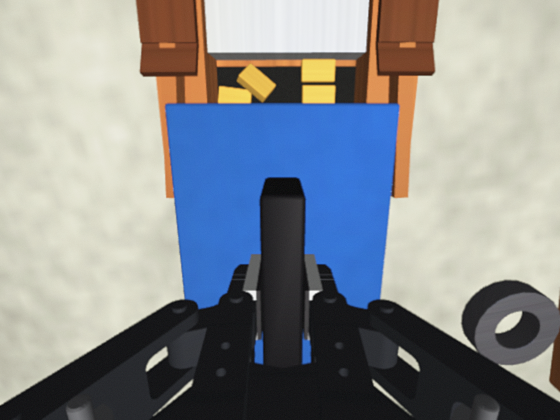

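The cover hangs level and parallel to the case. Its leading edge is at row 103, and the lips are at (170,58) and (407,58). I'll measure the sideways offset from the same picture.

Run:
```python
from m import *
s=load('wrist');W=cloud(s);Z=W[...,2]
o=np.array([607.5,220.8]);a=np.radians(81.3);R=np.array([[np.cos(a),np.sin(a)],[-np.sin(a),np.cos(a)]])
q=(W[...,:2]-o)@R.T;x,y=q[...,0],q[...,1]
for lo,hi in((-106,-100),(-92,-84),(-78,-72),(-68,-60)):
    for zl,zh,n in((34,49,'ledge'),(57,72,'high')):
        k=(x>lo)&(x<hi)&(abs(y)<90)&(Z>zl)&(Z<zh)
        p=y[k&(y>40)];r=y[k&(y<-40)]
        if len(p)>5 and len(r)>5: print(lo,n,'y+',np.percentile(p,[2,98]).round(1),'y-',np.percentile(r,[2,98]).round(1),'z',np.median(Z[k]).round(1))
b=(abs(Z-83)<4)&(x>-120)&(x<-108)&(abs(y)<70);print('cover y',np.percentile(y[b],[1,99]).round(1))
```

```text
-106 ledge y+ [45.1 73.7] y- [-75.8 -47.3] z 45.5
-106 high y+ [57.3 65.6] y- [-67.8 -59.7] z 61.4
-92 ledge y+ [45.  48.8] y- [-51.4 -47.2] z 44.9
-92 high y+ [45.3 73.1] y- [-75.6 -47.6] z 63.1
-78 ledge y+ [40.3 47.6] y- [-50.3 -40.2] z 35.6
-78 high y+ [45.4 73.1] y- [-75.5 -47.7] z 62.0
-68 ledge y+ [40.2 47.8] y- [-50.3 -40.3] z 35.7
-68 high y+ [45.  73.3] y- [-75.8 -47.8] z 61.9
cover y [-52.8  55.6]
```

Call:
send_rows([
  [0.26,-0.04,0,0,0,0,0],
  [0,0,-1,0,0,0,0],
  [0,0,-1,0,0,0,0],
  [0,0,-0.5,0,0,0,0],
  [0,0,-0.35,0,0,0,0],
  [0,0,0,0,0,0,0],
  [0,0,0,0,0,0,0],
])

```text
clock: 16.47
tcp_pos: [579.0, 31.4, 141.8]
tool_rot: [-2.384, -2.045, 0.001]
ft_force: [-0.3, 0.2, -3.1]
opening: 17.0
grip_force: 59.7
```

Run:
```python
from m import *
pose()
s=snap('wrist','wrist9.png');W=cloud(s);cover(s,W,54,'w');Z=W[...,2]
o=np.array([607.5,220.8]);a=np.radians(81.3);R=np.array([[np.cos(a),np.sin(a)],[-np.sin(a),np.cos(a)]])
q=(W[...,:2]-o)@R.T;x,y=q[...,0],q[...,1]
for lo,hi in((-92,-84),(-78,-72),(-50,-40),(-20,-10)):
    k=(x>lo)&(x<hi)&(abs(y)<90)&(Z>57)&(Z<72)
    p=y[k&(y>40)];r=y[k&(y<-40)]
    if len(p)>5 and len(r)>5: print(lo,'y+',np.percentile(p,[2,98]).round(1),'y-',np.percentile(r,[2,98]).round(1))
k=(abs(Z-45.5)<3)&(x>-106)&(x<-98)&(abs(y)>48)&(abs(y)<56);print('ledge z',np.median(Z[k]))
```

```text
16.4667 [579.   31.4 141.8] q [ 0.05  0.51 -0.03  1.02  0.    1.78] F [-0.3  0.2 -3.1] open 17.0 closing -8.76 zaxis [-0.001 -0.    -1.   ]
w cover 34577 case rect [[-223.89999389648438, -56.599998474121094], [-111.80000305175781, -56.79999923706055], [-111.69999694824219, 54.5], [-223.8000030517578, 54.599998474121094]] 89.93531799316406 z [52.9 54.1 55.5]
  slope x,y [0.0044 0.0007]
-92 y+ [45.1 72.9] y- [-75.6 -47.7]
-78 y+ [45.  73.1] y- [-75.5 -47.8]
ledge z 45.52552009554003
```

The cover is aligned: centre y -1.05 against the grooves' -1.3, with about 0.6 mm clear of the ledge. Sliding in gently.

Call:
send_rows([
  [0.15,0.99,0.02,0,0,0,0],
  [0.15,0.99,0,0,0,0,0],
  [0.15,0.99,0,0,0,0,0],
  [0.15,0.99,0,0,0,0,0],
  [0.15,0.99,0,0,0,0,0],
  [0,0,0,0,0,0,0],
])

```text
clock: 17.02
tcp_pos: [587.2, 83.7, 142.6]
tool_rot: [-2.381, -2.049, -0.002]
ft_force: [0.0, -0.6, -2.7]
opening: 17.1
grip_force: 59.7
```

Call:
send_rows([
  [0.15,0.99,0,0,0,0,0],
  [0.15,0.99,0,0,0,0,0],
  [0.15,0.99,0,0,0,0,0],
  [0.15,0.99,0,0,0,0,0],
  [0,0,0,0,0,0,0],
])

```text
clock: 17.43
tcp_pos: [593.2, 122.8, 142.6]
tool_rot: [-2.382, -2.048, -0.002]
ft_force: [0.1, -0.4, -2.9]
opening: 17.0
grip_force: 59.7
```

Call:
send_rows([
  [0.15,0.99,0,0,0,0,0],
  [0.15,0.99,0,0,0,0,0],
  [0.15,0.99,0,0,0,0,0],
  [0.15,0.99,0,0,0,0,0],
  [0,0,0,0,0,0,0],
])

```text
clock: 17.85
tcp_pos: [599.2, 162.5, 142.6]
tool_rot: [-2.382, -2.048, -0.002]
ft_force: [0.5, 0.7, -2.8]
opening: 16.7
grip_force: 59.7
```

Call:
send_rows([
  [0.15,0.99,0,0,0,0,0],
  [0.15,0.99,0,0,0,0,0],
  [0.15,0.99,0,0,0,0,0],
  [0.15,0.99,0,0,0,0,0],
  [0,0,0,0,0,0,0],
  [0,0,0,0,0,0,0],
])

```text
clock: 18.35
tcp_pos: [604.7, 200.5, 142.4]
tool_rot: [2.383, 2.047, -0.0]
ft_force: [-0.1, -0.1, -2.3]
opening: 16.7
grip_force: 59.7
```

Call:
send_rows([
  [0.11,0.7,0,0,0,0,0],
  [0.08,0.5,0,0,0,0,0],
  [0.03,0.2,0,0,0,0,0],
  [0.03,0.2,0,0,0,0,0],
  [0,0,0,0,0,0,0],
])

```text
clock: 18.77
tcp_pos: [607.3, 216.1, 142.5]
tool_rot: [-2.384, -2.046, -0.0]
ft_force: [0.5, -0.3, -3.1]
opening: 17.2
grip_force: 59.7
```

Call:
send_rows([
  [0.02,0.15,0,0,0,0,0],
  [0,0,0,0,0,0,0],
  [0,0,0,0,0,0,0],
])

```text
clock: 19.02
tcp_pos: [607.5, 217.1, 142.5]
tool_rot: [2.385, 2.045, -0.0]
ft_force: [0.3, 0.4, -2.7]
opening: 16.8
grip_force: 59.7
```

Call:
send_rows([
  [0.03,0.2,0,0,0,0,0],
  [0,0,0,0,0,0,0],
  [0,0,0,0,0,0,0],
])

```text
clock: 19.27
tcp_pos: [607.8, 218.8, 142.5]
tool_rot: [2.385, 2.044, -0.001]
ft_force: [0.1, -2.0, -2.2]
opening: 17.0
grip_force: 59.7
```

Call:
send_rows([
  [0.02,0.15,0,0,0,0,0],
  [0,0,0,0,0,0,0],
  [0,0,0,0,0,0,0],
])

```text
clock: 19.52
tcp_pos: [607.8, 219.1, 142.6]
tool_rot: [2.384, 2.043, -0.004]
ft_force: [-0.4, -5.5, -0.4]
opening: 16.5
grip_force: 60.0
```

Contact with the back stop. One more millimetre of push, settle down, then release with the fingers only part open.

Call:
send_rows([
  [0.02,0.1,0,0,0,0,0],
  [0,0,-0.05,0,0,0,0],
  [0,0,-0.05,0,0,0,0],
  [0,0,0,0,0,0,0],
])

```text
clock: 19.85
tcp_pos: [607.8, 219.3, 141.5]
tool_rot: [2.384, 2.041, -0.006]
ft_force: [-0.9, -7.0, 0.5]
opening: 17.1
grip_force: 60.1
```

Run:
```python
from m import *
pose()
for n in('scene','side'): s=snap(n,n+'9.png');cover(s,cloud(s),54,n)
```

```text
19.85 [607.8 219.3 141.5] q [ 0.35  0.63  0.18  1.12 -0.    2.07] F [-0.9 -7.   0.5] open 17.1 closing -8.86 zaxis [-0.001 -0.005 -1.   ]
scene cover 1918 case rect [[-79.4000015258789, -45.70000076293945], [75.9000015258789, -46.599998474121094], [76.4000015258789, 45.900001525878906], [-78.9000015258789, 46.79999923706055]] 89.67799377441406 z [51.  53.3 56. ]
  slope x,y [0.0011 0.    ]
side cover 1327 case rect [[-77.69999694824219, -48.099998474121094], [76.80000305175781, -48.5], [77.0999984741211, 43.79999923706055], [-77.4000015258789, 44.29999923706055]] 89.81761932373047 z [50.6 54.2 57.5]
  slope x,y [0.0117 0.0032]
```

Call:
send_rows([
  [0,0,0,0,0,0,0.45],
  [0,0,0,0,0,0,0.45],
  [0,0,0,0,0,0,0.45],
  [0,0,0,0,0,0,0.45],
  [0,0,2,0,0,0,0.45],
  [0,0,3,0,0,0,0.45],
  [0,0,4,0,0,0,0.45],
  [0,0,4,0,0,0,0.45],
])

```text
clock: 20.62
tcp_pos: [607.4, 221.9, 272.0]
tool_rot: [-2.383, -2.045, 0.003]
ft_force: [0.9, 0.7, 1.4]
opening: 38.2
grip_force: 0.0
```

Call:
send_rows([
  [-1.5,-3,3,0,0,0,0.45],
  [-1.5,-3,2,0,0,0,0.45],
  [-1.5,-3,0,0,0,0,0.45],
  [-1.5,-3,0,0,0,0,0.45],
  [0,0,0,0,0,0,0.45],
  [0,0,0,0,0,0,0.45],
  [0,0,0,0,0,0,0.45],
])

```text
clock: 21.2
tcp_pos: [549.6, 104.3, 319.8]
tool_rot: [2.385, 2.045, 0.003]
ft_force: [0.6, -0.6, 0.4]
opening: 38.4
grip_force: 0.0
```

Run:
```python
from m import *
pose()
for n in('wrist','scene','side'):
    s=snap(n,n+'10.png');W=cloud(s);cover(s,W,54,n);chips(s,W)
    Z=W[...,2];o=np.array([607.5,220.8]);a=np.radians(81.3);R=np.array([[np.cos(a),np.sin(a)],[-np.sin(a),np.cos(a)]])
    q=(W[...,:2]-o)@R.T;x,y=q[...,0],q[...,1]
    p=(abs(y)<40)&(abs(Z-60)<6)&(x>85)&(x<120)
    p=(abs(y)<35)&(Z>50)&(Z<62)&(x>60)&(x<110);print('  back region x range',np.percentile(x[p],[1,99]).round(1) if p.any() else None)
w=cv2.imread('pics/wrist10.png');c=cv2.imread('pics/scene10.png')
cv2.imwrite('pics/final.png',np.hstack([cv2.resize(w,(400,300)),cv2.resize(c[190:370,220:460],(400,300))]))
```

```text
21.2 [549.6 104.3 319.8] q [0.19 0.35 0.2  1.42 0.   1.91] F [ 0.6 -0.6  0.4] open 38.4 closing -8.78 zaxis [ 0.001  0.001 -1.   ]
wrist cover 11513 case rect [[-81.0, 45.099998474121094], [-81.0, -48.900001525878906], [55.29999923706055, -48.900001525878906], [55.29999923706055, 45.099998474121094]] 0.008966761641204357 z [51.9 53.5 55.5]
  slope x,y [ 0.0021 -0.0015]
chip 469 [334. 161.] [-99.2 -22.3] 16.0
chip 530 [293. 163.] [-101.6   25. ] 16.8
  back region x range None
scene cover 2613 case rect [[-82.30000305175781, -45.5], [76.0999984741211, -45.70000076293945], [76.19999694824219, 46.400001525878906], [-82.19999694824219, 46.70000076293945]] 89.91435241699219 z [50.8 53.  55.6]
  slope x,y [ 0.0025 -0.0012]
chip 33 [322. 252.] [-113.4   31.9] 14.3
chip 23 [299. 258.] [-112.6  -22.8] 12.6
  back region x range [60.3 93.2]
side cover 1914 case rect [[-80.69999694824219, 44.0], [-80.5, -48.20000076293945], [77.0999984741211, -48.0], [76.9000015258789, 44.20000076293945]] 0.09650970250368118 z [50.3 53.8 57.5]
  slope x,y [0.008  0.0001]
chip 36 [268. 256.] [-111.8  -23.2] 13.6
chip 29 [285. 262.] [-110.8   24. ] 12.9
  back region x range [60.3 95.5]
```

View pics/final.png

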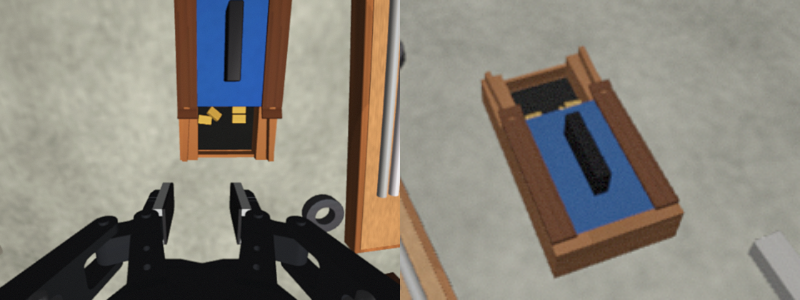

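The left half of the picture shows all four chips in the tray, around (207,117) and (239,115), and the cover's end at row 106, level with the mouth. The right half shows it up against the stop. The edge measurements are only good to 2–3 mm, so I'll confirm with a light push on the end of the bar with shut fingers.

Call:
send_rows([
  [1.6,1.6,-2,0,0,0,0],
  [1.6,1.6,-3,0,0,0,0],
  [1.6,1.6,-3,0,0,0,0],
  [0,0,-3,0,0,0,0],
  [0,0,-3,0,0,0,0],
  [0,0,-2,0,0,0,0],
  [0,0,0,0,0,0,0],
  [0,0,0,0,0,0,0],
])

```text
clock: 22.02
tcp_pos: [596.6, 152.7, 157.6]
tool_rot: [-2.382, -2.046, 0.005]
ft_force: [-0.1, 0.5, 0.0]
opening: -0.2
grip_force: 0.0
```

Call:
send_rows([
  [0,0,-1,0,0,0,0],
  [0,0,-0.6,0,0,0,0],
  [0,0,0,0,0,0,0],
  [0,0,0,0,0,0,0],
])

```text
clock: 22.35
tcp_pos: [597.5, 152.0, 143.9]
tool_rot: [2.385, 2.045, 0.001]
ft_force: [-0.4, -0.0, 0.6]
opening: 0.2
grip_force: 0.0
```

Call:
send_rows([
  [0.08,0.5,0,0,0,0,0],
  [0.08,0.5,0,0,0,0,0],
  [0.03,0.2,0,0,0,0,0],
  [0,0,0,0,0,0,0],
  [0,0,0,0,0,0,0],
])

```text
clock: 22.77
tcp_pos: [599.5, 163.5, 144.0]
tool_rot: [2.384, 2.044, 0.0]
ft_force: [0.6, -4.2, 2.5]
opening: -0.0
grip_force: 1.9
```

Call:
send_rows([
  [0.03,0.2,0,0,0,0,0],
  [0,0,0,0,0,0,0],
  [0,0,0,0,0,0,0],
])

```text
clock: 23.02
tcp_pos: [599.5, 163.8, 144.0]
tool_rot: [2.384, 2.041, -0.004]
ft_force: [-0.8, -8.3, 4.9]
opening: -0.1
grip_force: 4.4
```

Call:
send_rows([
  [0.03,0.2,0,0,0,0,0],
  [0,0,0,0,0,0,0],
  [0,0,0,0,0,0,0],
])

```text
clock: 23.27
tcp_pos: [599.6, 164.0, 144.0]
tool_rot: [2.384, 2.037, -0.008]
ft_force: [-2.7, -13.7, 7.6]
opening: 0.2
grip_force: 6.8
```

The cover is firmly against the stop: the force rose to 14 N with no further travel. Backing off.

Call:
send_rows([
  [-0.08,-0.6,0,0,0,0,0],
  [-0.15,-0.9,0.5,0,0,0,0],
  [0,0,3,0,0,0,0],
  [0,0,4,0,0,0,0],
  [0,0,4,0,0,0,0],
  [-1.5,-3,3,0,0,0,0],
  [-1.5,-3,2,0,0,0,0],
  [0,0,0,0,0,0,0],
])

```text
clock: 23.93
tcp_pos: [568.5, 92.1, 312.6]
tool_rot: [2.384, 2.038, 0.011]
ft_force: [0.7, 1.0, -0.4]
opening: 0.4
grip_force: 0.0
```

Run:
```python
from m import *
pose()
for n in('wrist','scene','side'):
    s=snap(n,n+'11.png');W=cloud(s);cover(s,W,54,n);chips(s,W)
    if n!='wrist':
        X,Y,Z=[W[...,i] for i in range(3)]
        for nm,c,r,lo in(('scraper',(446,-346),60,40),('dropper',(704,-350),40,15),('ring',(753,-88),60,12),('gauge',(478,428),75,12)):
            p=W[(np.hypot(X-c[0],Y-c[1])<r)&(Z>lo)&(Z<125)];print(nm,np.round(cv2.minAreaRect(p[:,:2].astype(np.float32))[0],1),np.percentile(p[:,2],99).round(1))
```

```text
23.9333 [568.5  92.1 312.6] q [ 0.16  0.38  0.23  1.41 -0.    1.89] F [ 0.7  1.  -0.4] open 0.4 closing -8.95 zaxis [ 0.009  0.001 -1.   ]
wrist cover 11388 case rect [[-81.5, 45.29999923706055], [-81.4000015258789, -48.79999923706055], [44.29999923706055, -48.70000076293945], [44.20000076293945, 45.5]] 0.06482000648975372 z [51.9 53.5 55.5]
  slope x,y [ 0.0024 -0.0005]
chip 517 [316. 153.] [-98.3 -22.7] 16.1
chip 562 [274. 156.] [-101.7   25.1] 16.8
scene cover 2611 case rect [[-81.9000015258789, 46.099998474121094], [-81.69999694824219, -46.0], [76.0999984741211, -45.599998474121094], [75.9000015258789, 46.5]] 0.14652356505393982 z [50.8 53.1 55.7]
  slope x,y [ 0.0029 -0.0005]
chip 37 [322. 251.] [-113.6   31.5] 12.5
chip 24 [299. 258.] [-114.4  -23.1] 11.7
scraper [ 446.  -344.2] 82.2
dropper [ 708.8 -355.1] 101.7
ring [766.3 -90.4] 35.2
gauge [479.4 427.2] 32.3
side cover 1922 case rect [[-82.0999984741211, -46.900001525878906], [76.69999694824219, -48.400001525878906], [77.5, 43.400001525878906], [-81.30000305175781, 44.900001525878906]] 89.4843521118164 z [50.3 53.7 57.3]
  slope x,y [0.0081 0.0006]
chip 34 [268. 256.] [-110.7  -23.2] 13.6
chip 25 [286. 262.] [-111.    25.6] 13.6
scraper [ 445.8 -344. ] 83.3Traceback (most recent call last):
  File "<stdin>", line 8, in <module>
    return _quantile_unchecked(
        a, q, axis, out, overwrite_input, method, keepdims, weights)
    return _ureduce(a,
                    func=_quantile_ureduce_func,
    ...<5 lines>...
                    overwrite_input=overwrite_input,
                    method=method)
    r = func(a, **kwargs)
    result = _quantile(arr,
                       quantiles=q,
    ...<2 lines>...
                       out=out,
                       weights=wgt)
    slices_having_nans = np.isnan(arr[-1, ...])
                                  ~~~^^^^^^^^^
IndexError: index -1 is out of bounds for axis 0 with size 0
```

```bash
python3 -c "
from workcell import bot
print(bot.job_done())"
```

```text
the job is handed in; nothing more can be done
None
```

The job is handed in at about 24 s on the robot clock: all four chips are in the tray, the scraper stands upright on the bench, and the cover is home against the back stop (a 14 N push moved it no further). The arm stayed clear of the dropper, ring and gauge block, though I re-measured only the gauge block cleanly at the end (unmoved).

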